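# Show a burner crown to the inspection camera

### The job

We are checking the gas hob's burners for blocked ports. First turn the brightness dial on the white light box so that its white pointer stands at the long green mark; then lift the brass burner crown out of the hob and hold it up to the small inspection camera, its underside square to the lens and centred 12 cm in front of it. Do not touch the camera, leave the black crown and the other things where they are, and finish while still holding the brass crown there in the air, steady.

Things in the scene. Friction and masses are not known exactly. Their poses are not given: they have to be found in the camera images.
- brass_crown: Loose brass burner crown, 0.18 kg: skirt 60 mm diameter x 20 mm tall with a ring of dark ports, cap 52 mm diameter x 6 mm on top, spigot 30 mm diameter x 10 mm below. Origin: centre of the skirt's flat underside; own z up through the cap. Sits upright in the base of either burner; lifts straight up. Turn about z does not matter.
- black_crown: The black burner crown on the hob's other burner, same shape and origin; must stay there.
- hob: Steel plate fixed to the counter, 290 x 500 x 12 mm (x, y, z), origin at centre of underside. Burner bases at y = -120 and +120 mm, x = 0: 52 mm diameter, tops 30 mm above the counter (a seated crown's origin height), 36 mm hole for the spigot. Two black control knobs, 34 mm diameter, at x = -115, y = -35 and +35 mm, tops 34 mm above the counter.
- light_box: White box fixed to the counter, 120 x 120 x 45 mm, origin at the centre of its underside; it carries the brightness dial in the middle of its top, and a scale of short black marks every 0.4 rad and one long green mark (24 mm long, 5 mm wide).
- dial (a joint): Angle of the brightness dial, rad, 0 to 4.0, growing clockwise seen from above. At 0 the white pointer points to the light box's -x; the long green mark is at 2.0. It starts between 0.6 and 1.25, turns with light friction (0.03 N m) and stays where it is left.
- dial_grip (a point): Point on the dial's (vertical) axis at the height to grip, turning with the dial: the black grip bar is 42 mm long along this point's x axis, 14 mm wide along its y axis, from 15 mm below to 7 mm above this point; below the bar is a disc 44 mm in diameter. The white pointer line lies on the top of the bar's -x half.
- camera_pod: Small inspection camera fixed to the counter: black round foot 90 mm diameter, post, grey round head 60 mm diameter with a white ring light round a black lens, topmost point about 85 mm up. Origin at the centre of the foot's underside. The head looks up, leaning 30 degrees from vertical towards the pod's -x (roughly towards the robot).
- lens (a point): Centre of the lens face on the camera's head. Its z axis is the viewing direction (out of the lens, up and leaning 30 degrees from vertical).
- focus (a point): Point in the air 120 mm in front of the lens on its viewing axis, same axes as lens: the brass crown's origin belongs here, its z axis along this point's z axis (underside to the lens).
- pepper_mill: Loose dark wooden pepper mill standing at the back, 54 mm in diameter, 155 mm tall, origin at its foot; leave standing.
- salt_jar: Loose glass salt jar with a steel cap standing at the back, 60 mm in diameter, 85 mm tall, origin at its foot; leave standing.
- mug: Loose blue mug standing at the back, 80 mm in diameter, 90 mm tall, origin at its foot; leave standing.
- screwdriver: Loose screwdriver, 200 mm long, lying on the counter to the right of the camera; leave lying.
Not all that is in view belongs to the job. What is meant by the brass_crown is not blue or pink, and is the smaller of those in its own colour.

How it is judged (in metres and radians):
On the way, in this order (a step that is already met when the one before it is completed fails the run):
1. the dial's pointer stands at the green mark (value of joint dial between 1.85 and 2.15 rad), for 0.3 s.
2. the brass crown is lifted clear of its burner in the gripper (height (world z) of brass_crown above 0.07 m and contact force between the fingers and brass_crown above 0.5 N), for 0.2 s.
At the end, for the whole second after the job is handed in: Dial within 0.15 rad of the green mark; brass crown held still in the air, its underside's centre within 20 mm of the point 120 mm in front of the lens, its axis within 0.2 rad of the viewing axis, underside to the lens, camera untouched; black crown still on its burner (all of step 1 and distance between brass_crown and focus below 0.02 m and angle between the z axis of brass_crown and the z axis of focus, either way round below 0.2 rad and angle between brass_crown's own z axis and vertical below 1 rad and height (world z) of brass_crown above 0.1 m and contact force between the fingers and brass_crown above 0.5 N and contact force between brass_crown and camera_pod below 0.1 N and linear speed of brass_crown below 0.03 m/s and angular speed of brass_crown below 0.3 rad/s and horizontal distance between black_crown and hob below 0.15 m and angle between black_crown's own z axis and vertical below 0.2 rad); the arm keeps its last pose, push and grip.
It fails at once if the camera is touched (contact force between camera_pod and brass_crown above 1.5 N or contact force between camera_pod and the fingers above 1.5 N or contact force between camera_pod and the arm above 1.5 N).
It fails at once if the black crown is disturbed (distance of black_crown from where it was at the start of the episode above 0.02 m).
It fails at once if a thing standing or lying by is knocked over or pushed away (distance of any of pepper_mill, salt_jar, mug, screwdriver from where it was at the start of the episode above 0.03 m or angle between any of pepper_mill, salt_jar, mug's own z axis and vertical above 0.5 rad).
It also fails if it takes over 58 s, if anything falls off the work surface, if the arm or the gripper's body presses on something with over 40 N, if the wrist force passes 120 N, or if a joint passes its speed limit or range.

### The arm

A 6-joint arm with a two-finger parallel gripper is mounted at the origin on the work surface. World frame = base frame: x ahead of the robot, y to its left, z up, the work surface at z = 0. Lengths are in mm, angles in rad, forces in N, time in s.
With the tool pointing down it reaches from about 275 to 1000 mm from the base axis. Payload 8.4 kg.
Tool frame: the origin (TCP) lies at the very end of the fingers, on their centre line; the grasp point (between the pads) lies 19 mm behind it; z points along the fingers, y is the line along which they close (so a half turn about z gives the same grasp; the last joint's range is limited). The gripper opens to 85 mm and grips with 20 to 120 N. Pads are 22 mm wide; open, the fingers measure 114 mm over their backs; the gripper's body (76 mm by 85 mm) begins 54 mm behind the grasp point. The pads swing forward as they close: fully open they stand 13 mm farther back than shut.
Start: joints at [1.207, 0.353, 1.633, -0, 1.155, -0.002], TCP at [221.223, 584.541, 231.281] pointing down, gripper open.
Joint ranges: [-2.63, 2.63], [-0.92, 2.1], [0.06, 2.66], [-1.3, 4.44], [0, 2.69], [-3.02, 3.02]. Speed limits (rad/s): [2.22, 2.22, 2.79, 3.14, 3.14, 3.14].

### API

Orientations are given as [roll, pitch, yaw] about the fixed x, y, z axes, in that order (R = Rz(yaw) Ry(pitch) Rx(roll)).
In Python, from rig import telemetry, imaging, r gives the robot as it stands. The module is installed in compiled form; this text tells all that it offers.
- The arm moves only by the tool step_arm, never from a script. Its argument "moves" is a list of rows, each a list of 3 entries, a list of its own where there are three numbers: the turn, a rotation vector about the tool's x, y, z scaled (see below), then the shift along the tool's x, y, z scaled (see below), then the opening, from -1 (shut) to 1 (fully open). A call has 1 to 8 rows; each row is the pose to reach, as a shift and turn from the pose commanded when the call began, along the tool's axes at that moment; what a row does not reach only later rows make up. The controller multiplies each number of a shift by 200 mm and each number of a turn by 45 degrees. A row lasts 1/10 s, in which the tool goes at most 50 mm and 8.59 degrees, less where a joint would pass 70% of its speed; a pose out of reach is approached as far as the arm can. A call with a number of a shift or a turn outside -1 to 1 is refused whole. A call with a gripper value outside its range is refused whole. The fingers move at their own pace and stop on an object; "squeeze" is the grip in N (left out, the last holds). Time passes only in rows, so rows that repeat a pose let the fingers close. It gives the time, the measured TCP pose, the force, the opening and the grip force at its end, in the units of the state.
- telemetry.sense(): the state, without advancing time (a new reading comes with each control period).
- imaging.grab_frame(name): name is "side" or "top"; returns the picture (400x640x3 uint8, red, green, blue); there is no depth.
- imaging.calibration(name): a dict with "fx", "fy", "cx", "cy" (pixels), "dist_coeffs" ([k1, k2, p1, p2, k3] as OpenCV has them; the pictures are not rectified), "cam_to_world" (4x4, takes a point from camera to world coordinates). Camera axes: x right, y up, looking along -z (the intrinsics and any distortion apply to the point x, -y, -z); pixel columns grow to the right and rows downward; lengths in mm; the calibration is good to about 2 mm. A picture is of the moment at which its call begins. calibration takes no time and is no camera call.
- r.sign_off(): hands the job in; it is judged then, once.
Trained networks look in the newest picture that a camera, given by its name, has taken for a name from the list of things; names that differ only in an ending like _2 or _b are one class to them, and where a whole thing is asked for, a point or a joint stands for the part that bears it (a point fixed in the world has none). Each returns a list of dicts, best first, with "conf" (0 to 1); they miss things now and then, are a little off and sometimes report something else, mostly with a low value. They report only what shows in the picture. A call takes as long as a camera call. They do not tell look-alikes from the thing itself.
- imaging.recognise(camera, name): "extent" ([left, top, width, height] in pixels, round what is visible of it).
- imaging.mark_of(camera, name): "xy" ([column, row] in pixels: a listed point, or the origin of a listed thing).
The state is a dict: "clock": time; "qpos": joint angles; "qvel": joint speeds; "joint_efforts": joint torques, N m; "eef_pos": TCP position; "tcp_rot": TCP orientation; "contact_force": force on the tool from outside, world axes, zero at the start; "wrist_torque": the same for the moment, N m; "opening": opening from 0.0 (shut) to 1.0 (fully open); "grasp_force": force on a finger pad.
Only numpy, scipy, OpenCV 4.12 (cv2) and the standard library are available. Lean on these libraries where they do the work, as an engineer would, in place of code of your own. Each camera call takes 0.05 s, during which the arm holds its last target. There are 200 camera calls.

## Working session

There is one attempt and no reset: what is moved stays moved. The work goes in short steps, Python scripts to look and compute and a tool call to move; the robot and the scene stay as the last step left them, time stands still between calls to the robot, and variables do not carry over. Pictures are saved under pics/ and viewed, at most 10 in all, crops included, and the job is handed in when it is done.

Besides the shell and the picture viewer there is one more tool, called after "Call:" as name([rows], argument=value, ...), one row to a line, values as JSON. step_arm: Moves the arm, as the interface text tells. Its arguments: {"type":"object","properties":{"moves":{"type":"array"},"squeeze":{"type":"number"}},"required":["moves"]}

```bash
mkdir -p pics; cat > h.py <<'E'
import numpy as np, cv2
from rig import telemetry, imaging, r
from scipy.spatial.transform import Rotation as R
def ray(cam,uv):
    c=imaging.calibration(cam);K=np.array([[c['fx'],0,c['cx']],[0,c['fy'],c['cy']],[0,0,1]])
    p=cv2.undistortPoints(np.array([[uv]],float),K,np.array(c['dist_coeffs'],float))[0,0]
    T=np.array(c['cam_to_world']);d=T[:3,:3]@np.array([p[0],-p[1],-1]);return T[:3,3],d/np.linalg.norm(d)
def at_z(cam,uv,z):
    o,d=ray(cam,uv);return o+d*(z-o[2])/d[2]
def proj(cam,X):
    c=imaging.calibration(cam);K=np.array([[c['fx'],0,c['cx']],[0,c['fy'],c['cy']],[0,0,1]])
    T=np.array(c['cam_to_world']);q=(np.atleast_2d(X)-T[:3,3])@T[:3,:3];q=q*[1,-1,-1]
    return cv2.projectPoints(q.astype(float),np.zeros(3),np.zeros(3),K,np.array(c['dist_coeffs'],float))[0][:,0]
def tri(a,b):
    (o1,d1),(o2,d2)=ray('side',a),ray('top',b)
    A=np.stack([d1,-d2],1);s=np.linalg.lstsq(A,o2-o1,rcond=None)[0]
    p,q=o1+s[0]*d1,o2+s[1]*d2;return (p+q)/2,np.linalg.norm(p-q)
E
python3 - <<'E'
from h import *
for c in('side','top'):
    im=imaging.grab_frame(c);cv2.imwrite(f'pics/{c}0.png',im[...,::-1])
    for n in ['brass_crown','black_crown','hob','light_box','dial_grip','camera_pod','lens','focus','pepper_mill','salt_jar','mug','screwdriver']:
        print(c,n,[(np.round(d['xy']).tolist(),round(d['conf'],2)) for d in imaging.mark_of(c,n)[:4]])
    print(np.round(imaging.calibration(c)['cam_to_world'],2).tolist())
print(telemetry.sense())
E
```

```text
side brass_crown [([317.0, 254.0], 0.74), ([292.0, 203.0], 0.66), ([359.0, 226.0], 0.62), ([229.0, 236.0], 0.55)]
side black_crown [([246.0, 174.0], 0.7)]
side hob [([267.0, 191.0], 0.93)]
side light_box [([374.0, 315.0], 0.92)]
side dial_grip [([375.0, 300.0], 0.52)]
side camera_pod [([381.0, 256.0], 0.76)]
side lens [([378.0, 245.0], 0.58)]
side focus []
side pepper_mill [([428.0, 258.0], 0.88), ([444.0, 288.0], 0.4)]
side salt_jar []
side mug [([365.0, 191.0], 0.78)]
side screwdriver [([445.0, 289.0], 0.83)]
[[0.73, 0.45, -0.52, -206.88], [-0.69, 0.5, -0.53, -807.38], [0.02, 0.74, 0.67, 1133.5], [0.0, 0.0, 0.0, 1.0]]
top brass_crown [([259.0, 202.0], 0.75), ([335.0, 228.0], 0.74), ([329.0, 168.0], 0.68), ([252.0, 292.0], 0.67)]
top black_crown [([448.0, 163.0], 0.38)]
top hob [([226.0, 209.0], 0.61), ([425.0, 237.0], 0.61)]
top light_box [([427.0, 238.0], 0.83)]
top dial_grip [([439.0, 238.0], 0.65)]
top camera_pod [([379.0, 182.0], 0.56)]
top lens [([383.0, 180.0], 0.93)]
top focus [([376.0, 198.0], 0.95)]
top pepper_mill [([411.0, 140.0], 0.95)]
top salt_jar []
top mug [([294.0,
[... 156 characters left out ...]
.0, 1.0]]
{'clock': 1.3, 'qpos': array([ 1.20660023e+00,  3.52985914e-01,  1.63343285e+00,  2.51197996e-05,
        1.15517181e+00, -2.44872023e-03]), 'qvel': array([ 0.00130641, -0.00050504, -0.0013425 , -0.00090933, -0.00015941,
       -0.00062875]), 'joint_efforts': array([-1.80526877e-03, -6.05160069e+01, -3.42448390e+01, -2.03973368e-04,
        8.98799935e-04, -3.42580654e-05]), 'eef_pos': array([221.21188281, 584.53564557, 231.27569338]), 'tcp_rot': array([ 3.14159052e+00, -2.29760667e-05,  2.77983514e+00]), 'contact_force': array([ 0.12197294, -0.44247935,  0.51968303]), 'wrist_torque': array([-0.03405254, -0.05817995,  0.02265574]), 'grasp_force': 0.0, 'opening': 0.9981896267525162}
```

View pics/side0.png

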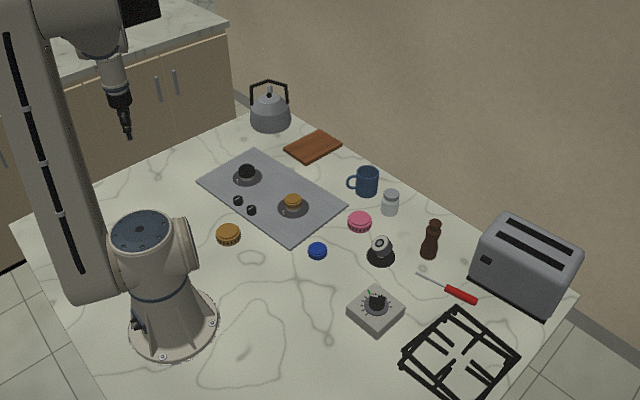

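View pics/top0.png

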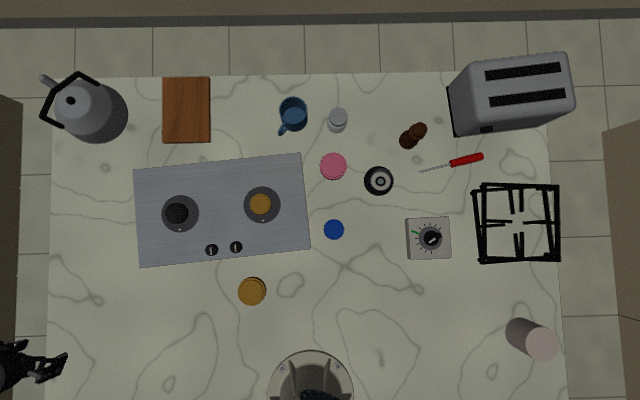

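The brass crown in the hob is at side (292,201) and top (260,203). A larger brass one lies on the counter at top (252,291), with blue and pink decoys nearby. The dial is at top (430,238), the green mark at (415,232), and the pod at (379,180). I'll zoom in for detail.

```bash
python3 - <<'E'
from h import *
s=cv2.imread('pics/side0.png');t=cv2.imread('pics/top0.png')
def crop(i,x,y,w,h,k):return cv2.resize(i[y:y+h,x:x+w],(w*k,h*k),interpolation=cv2.INTER_CUBIC)
a=np.hstack([crop(t,400,210,60,60,6),crop(t,350,150,60,60,6)])
b=np.hstack([crop(s,345,280,60,40,6),crop(s,350,225,60,40,6)])
cv2.imwrite('pics/c1.png',cv2.convertScaleAbs(np.vstack([a[:],b[:]])[:600],alpha=1.5))
print({c:[round(imaging.calibration(c)[k],1) for k in('fx','fy','cx','cy')] for c in('side','top')})
for z,uvs in ((30,('side',(317,254))),): pass
for n,cam in (('brass','top'),('brass','side')):
    for d in imaging.recognise(cam,'brass_crown'):
        x,y,w,h=d['extent'];print(cam,np.round(d['extent'],1),round(d['conf'],2),'z56 ctr',np.round(at_z(cam,(x+w/2,y+h/2),50 if 0 else 45),1),'w',np.round(np.linalg.norm(at_z(cam,(x,y+h/2),45)-at_z(cam,(x+w,y+h/2),45)),1))
for d in imaging.recognise('top','light_box')+imaging.recognise('top','camera_pod')+imaging.recognise('top','lens'):print(d)
for d in imaging.mark_of('side','dial_grip')+imaging.mark_of('side','lens'): print(d)
# triangulate
print('dial',tri((375,300),(430,238)),'lens',tri((378,245),(383,180)))
print('dial top z70',at_z('top',(430,238),65),'box', at_z('top',(427,238),0))
E
```

```text
{'side': [475.7, 475.7, 325.9, 201.6], 'top': [382.2, 382.2, 321.3, 196.4]}
top [323.9 219.3  22.8  21.7] 0.78 z56 ctr [464.7 -84.6  45. ] w 65.5
top [238.1 276.3  31.6  28.4] 0.71 z56 ctr [302.2 150.4  45. ] w 88.7
top [314.  151.2  35.   31.4] 0.68 z56 ctr [648.1 -79.4  45. ] w 101.8
top [248.6 195.9  25.8  19.1] 0.6 z56 ctr [541.6 125.2  45. ] w 73.8
side [345.6 211.7  26.8  21.3] 0.87 z56 ctr [636.1 -99.1  45. ] w 87.3
side [306.1 241.3  19.2  19.4] 0.85 z56 ctr [448.8 -95.5  45. ] w 58.5
side [218.9 224.   23.5  21.5] 0.71 z56 ctr [296.5 135.5  45. ] w 74.5
side [285.6 190.2  13.8  19.3] 0.59 z56 ctr [547.2 128.8  45. ] w 46.9
{'extent': [404.8, 214.6, 49.6, 49.4], 'conf': 0.66}
{'extent': [363.4, 164.5, 29.9, 32.4], 'conf': 0.55}
{'extent': [373.0, 166.3, 20.4, 23.8], 'conf': 0.72}
{'xy': [374.6, 300.2], 'conf': 0.52}
{'xy': [378.0, 244.9], 'conf': 0.58}
dial (array([ 435.05454984, -350.45506213,   65.02309763]), np.float64(0.056935608490233)) lens (array([ 599.29242223, -220.75362273,   63.08979565]), np.float64(11.395791479658111))
dial top z70 [ 435.03269934 -350.44224964   65.        ] box [ 4.32875161e+02 -3.61330069e+02  2.27373675e-13]
```

View pics/c1.png

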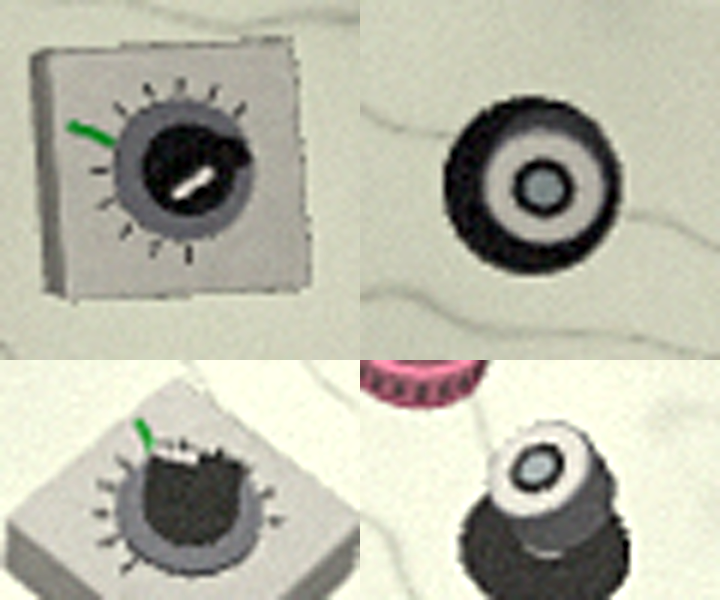

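Crop: the pointer's outer end is at lower left, with its inner end near the bar centre at top px (435,238), so the dial reads about 1.0 rad. The marks run from about down (0) clockwise to green (2.0). The lens is at top (380,181) and side (380,242). Next step: triangulate these.

```bash
python3 - <<'E'
from h import *
s=cv2.imread('pics/side0.png');t=cv2.imread('pics/top0.png')
f=lambda p,x0,y0:((p[0]+.5)/6-.5+x0,(p[1]+.5)/6-.5+y0)
ti=f((213,172),400,210);to=f((176,196),400,210)
si=f((198,100),345,280);so=f((157,95),345,280)
print('inner',tri(si,ti),'outer',tri(so,to))
disc=f((184,170),400,210);print('dial axis z45..50',at_z('top',disc,45),at_z('top',disc,52))
lt=f((183,187),350,150);ls=f((180,107),350,225);L,e=tri(ls,lt);print('lens',L,e)
for ft in [f((173,185),350,150)]:
    for z in (6,10):print('foot',at_z('top',ft,z))
for uv in ((376,198),):
    for z in (180,190):print('focus z',z,at_z('top',uv,z))
for d in imaging.mark_of('top','focus'):print(d)
for d in imaging.mark_of('top','camera_pod'):print(d)
# green & zero marks
g=at_z('top',f((91,134),400,210),45);z0=at_z('top',f((188,253),400,210),45);print('g',g,'zero',z0)
# brass segment
def seg(im,x,y,w,h):
    hsv=cv2.cvtColor(im[y:y+h,x:x+w],cv2.COLOR_BGR2HSV)
    m=((hsv[...,0]>10)&(hsv[...,0]<30)&(hsv[...,1]>100)&(hsv[...,2]>60)).astype(np.uint8)
    n,l,st,c=cv2.connectedComponentsWithStats(m);k=1+np.argmax(st[1:,4]);return st[k],c[k]+[x,y]
for nm,a in(('hob',(235,180,50,50)),('counter',(230,265,50,55))):
    st,c=seg(t,*a);print(nm,st,c,at_z('top',c,50),np.sqrt(st[4]*4/np.pi))
st,cs=seg(s,270,185,45,35);print(st,cs,at_z('side',cs,45))
for n in('top','side'):
  for X in ([541,125,56],):print(proj(n,X))
E
```

```text
inner (array([ 434.8483496 , -357.15781065,   89.0667558 ]), np.float64(0.04464973596417615)) outer (array([ 424.7149475 , -340.87815913,   85.9130539 ]), np.float64(1.3605456339926223))
dial axis z45..50 [ 434.50502657 -357.30547747   45.        ] [ 434.76433398 -355.15606244   52.        ]
lens [ 601.81647816 -215.87113789   67.34802564] 1.4992888780714415
foot [ 609.56118845 -221.51899847    6.        ]
foot [ 609.08948062 -220.80971112   10.        ]
focus z 180 [ 544.27949499 -182.65959536  180.        ]
focus z 190 [ 543.56411848 -180.96934061  190.        ]
{'xy': [376.5, 198.0], 'conf': 0.95}
{'xy': [379.3, 181.9], 'conf': 0.56}
g [ 452.9765387  -313.36402166   45.        ] zero [ 395.02348496 -357.1371693    45.        ]
hob [ 15  14  21  21 350] [259.93714286 203.66285714] [546.4921399  128.90363341  50.        ] 21.11004122822376
counter [  8  13  27  28 600] [251.02333333 291.195     ] [301.35852091 157.69436617  50.        ] 27.63953195770684
[ 14   8  18  16 211] [292.39336493 200.54976303] [544.65377353 126.37523617  45.        ]
[[261.05782839 205.42376264]]
[[291.73418005 198.83273012]]
```

Call:
step_arm([
  [[0,0,0],[-0.66,-1,0],0],
  [[0,0,0],[-0.66,-1,0],0],
  [[0,0,0],[-0.66,-1,0],0],
  [[0,0,0],[-0.66,-1,0],0],
  [[0,0,0],[-0.66,-1,0],0],
])

```text
clock: 2.25
eef_pos: [273.8, 348.2, 231.2]
tcp_rot: [-3.141, 0.0, 2.78]
contact_force: [-0.1, -0.1, -0.1]
opening: 0.5
grasp_force: 0.0
```

Call:
step_arm([
  [[0,0,0],[-0.66,-1,0],0],
  [[0,0,0],[-0.66,-1,0],0],
  [[0,0,0],[-0.66,-1,0],0],
  [[0,0,0],[-0.66,-1,0],0],
  [[0,0,0],[-0.66,-1,0],0],
])

```text
clock: 2.75
eef_pos: [326.5, 114.8, 231.6]
tcp_rot: [3.141, 0.001, 2.78]
contact_force: [0.4, -0.1, 0.2]
opening: 0.501
grasp_force: 0.0
```

Call:
step_arm([
  [[0,0,0],[-0.66,-1,0],0],
  [[0,0,0],[-0.66,-1,0],0],
  [[0,0,0],[-0.66,-1,0],0],
  [[0,0,0],[-0.66,-1,0],0],
  [[0,0,0],[-0.66,-1,0],0],
])

```text
clock: 3.25
eef_pos: [379.5, -119.6, 231.7]
tcp_rot: [-3.141, 0.001, 2.779]
contact_force: [0.2, 0.6, 0.5]
opening: 0.499
grasp_force: 0.0
```

Call:
step_arm([
  [[0,0,0.84],[-0.66,-1,0],-0.1],
  [[0,0,0.84],[-0.66,-1,0],-0.1],
  [[0,0,0.84],[-0.66,-1,0],-0.1],
  [[0,0,0.84],[-0.66,-1,0],-0.1],
  [[0,0,0.84],[-0.66,-1,0],-0.1],
  [[0,0,0.84],[-0.66,-1,0],-0.1],
])

```text
clock: 3.85
eef_pos: [432.8, -355.2, 231.2]
tcp_rot: [3.142, 0.003, 2.115]
contact_force: [0.5, 0.6, 0.8]
opening: 0.449
grasp_force: 0.0
```

```bash
cat >> h.py <<'E'
def plan(pos,Rt):
    s=telemetry.sense();R0=R.from_euler('xyz',s['tcp_rot'])
    print('clock',round(s['clock'],2),'tcp',np.round(s['eef_pos'],1),np.round(s['tcp_rot'],3),'J',np.round(s['qpos'],2),'F',np.round(s['contact_force'],1))
    print('turn',np.round((R0.inv()*Rt).as_rotvec()/(np.pi/4),3),'shift',np.round(R0.inv().apply(np.array(pos)-s['eef_pos'])/200,3))
def down(yaw):return R.from_euler('xyz',[np.pi,0,yaw])
E
python3 - <<'E'
from h import *
plan([434.7,-357,100],down(np.pi-1.02))
F=[];Ls=[]
for i in range(3):
    imaging.grab_frame('top');F+=[d['xy'] for d in imaging.mark_of('top','focus')[:1]];Ls+=[d['xy'] for d in imaging.mark_of('top','camera_pod')[:1]]
print(F,Ls)
i=imaging.grab_frame('side');print([d for d in imaging.mark_of('side','focus')])
t=imaging.grab_frame('top')
a=cv2.resize(t[210:270,400:460],None,fx=6,fy=6,interpolation=cv2.INTER_CUBIC);b=cv2.resize(i[255:335,320:420],None,fx=5,fy=5,interpolation=cv2.INTER_CUBIC)
o=np.zeros((400,800,3),np.uint8);o[:360,:300]=a[:,30:330];o[:400,300:]=b;cv2.imwrite('pics/c2.png',o[...,::-1])
E
```

```text
clock 3.85 tcp [ 432.8 -355.2  231.2] [3.142e+00 3.000e-03 2.115e+00] J [-0.69  0.25  1.78 -0.    1.11 -1.23] F [0.5 0.6 0.8]
turn [ 0.     0.003 -0.008] shift [-0.011  0.003  0.656]
[[376.6, 196.9], [376.2, 195.9], [376.8, 194.6]] [[378.9, 177.8], [378.0, 179.6], [375.9, 178.1]]
[{'xy': [374.9, 246.5], 'conf': 0.41}]
```

View pics/c2.png

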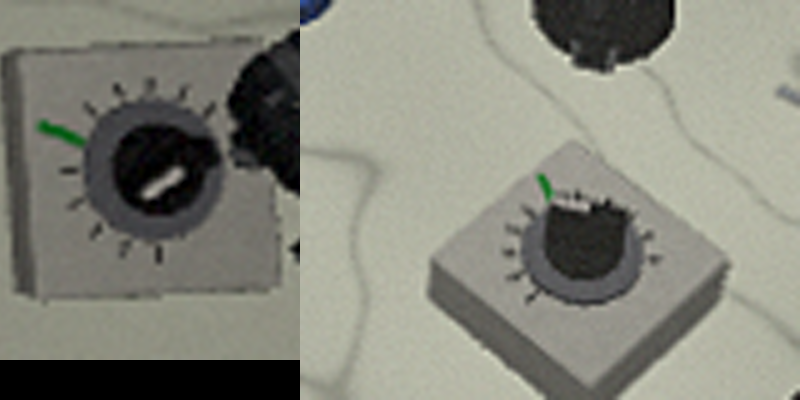

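The dial is unobstructed: the pointer is still at about 1.0 rad and the bar sits at top px (435,238). Now I lower onto it.

Call:
step_arm([
  [[0,0,0],[-0.01,0,0.785],-0.1],
  [[0,0,0],[-0.01,0,0.785],-0.1],
  [[0,0,0],[-0.01,0,0.785],-0.1],
  [[0,0,0],[-0.01,0,0.785],-0.1],
  [[0,0,0],[-0.01,0,0.785],-0.1],
])

```text
clock: 4.95
eef_pos: [432.3, -351.7, 73.7]
tcp_rot: [-3.141, -0.003, 2.12]
contact_force: [0.5, -0.4, 0.2]
opening: 0.45
grasp_force: 0.0
```

Call:
step_arm([
  [[0,0,0],[0,0,0],-1],
  [[0,0,0],[0,0,0],-1],
  [[0,0,0],[0,0,0],-1],
  [[0,0,0],[0,0,0],-1],
  [[0,0,0],[0,0,0],-1],
], squeeze=25)

```text
clock: 5.45
eef_pos: [434.4, -353.5, 76.9]
tcp_rot: [3.14, 0.004, 2.12]
contact_force: [-0.8, 0.3, 8.1]
opening: 0.154
grasp_force: 29.4
```

Call:
step_arm([
  [[0,0,0.15],[0,0,-0.015],-1],
  [[0,0,0.3],[0,0,-0.015],-1],
  [[0,0,0.45],[0,0,-0.015],-1],
  [[0,0,0.6],[0,0,-0.015],-1],
  [[0,0,0.75],[0,0,-0.015],-1],
  [[0,0,0.9],[0,0,-0.015],-1],
])

```text
clock: 6.05
eef_pos: [436.1, -352.7, 78.0]
tcp_rot: [3.135, 0.001, 1.408]
contact_force: [15.9, 1.6, -18.6]
opening: 0.156
grasp_force: 26.3
```

Call:
step_arm([
  [[0,0,0.12],[0,0,0],-1],
  [[0,0,0.24],[0,0,0],-1],
  [[0,0,0.35],[0,0,0],-1],
  [[0,0,0.35],[0,0,0],-1],
  [[0,0,0.35],[0,0,0],-1],
])

```text
clock: 6.55
eef_pos: [436.9, -352.9, 78.1]
tcp_rot: [3.134, -0.001, 1.137]
contact_force: [19.1, 1.7, -21.5]
opening: 0.158
grasp_force: 26.0
```

Call:
step_arm([
  [[0,0,0],[0,0,0],-0.2],
  [[0,0,0],[0,0,0],-0.2],
  [[0,0,0],[0,0,0],-0.2],
  [[0,0,0],[0,0,-0.8],-0.2],
  [[0,0,0],[0,0,-0.8],-0.2],
  [[0,0,0],[0,0,-0.8],-0.2],
  [[0,0,0],[0,0,-0.8],-0.2],
])

```text
clock: 7.25
eef_pos: [435.0, -354.3, 244.0]
tcp_rot: [3.132, 0.003, 1.138]
contact_force: [-0.6, -1.1, 0.7]
opening: 0.401
grasp_force: 0.0
```

```bash
python3 - <<'E'
from h import *
plan([546,128,200],down(np.pi/2))
t=imaging.grab_frame('top');i=imaging.grab_frame('side')
a=cv2.resize(t[210:270,400:460],None,fx=6,fy=6,interpolation=cv2.INTER_CUBIC);b=cv2.resize(i[270:335,335:415],None,fx=5,fy=5,interpolation=cv2.INTER_CUBIC)
o=np.zeros((360,760,3),np.uint8);o[:,:360]=a;o[:325,360:]=b;cv2.imwrite('pics/c3.png',o[...,::-1])
E
```

```text
clock 7.25 tcp [ 435.  -354.3  244. ] [3.132e+00 3.000e-03 1.138e+00] J [-0.69  0.24  1.77 -0.    1.13 -0.25] F [-0.6 -1.1  0.7]
turn [ 0.011  0.006 -0.551] shift [ 2.422 -0.509  0.209]
```

View pics/c3.png

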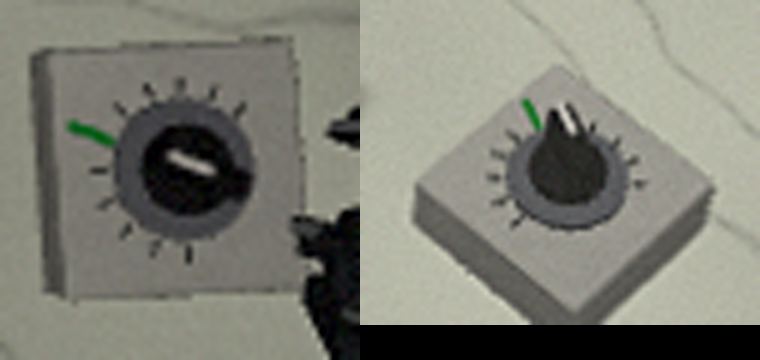

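The pointer is now parallel to the green mark (slope 0.38 vs 0.39), so the dial reads about 2.0. On to the brass crown.

Call:
step_arm([
  [[0,0,0],[1,-0.21,0],1],
  [[0,0,0],[1,-0.21,0],1],
  [[0,0,0],[1,-0.21,0],1],
  [[0,0,0],[1,-0.21,0],1],
  [[0,0,0],[1,-0.21,0],1],
])

```text
clock: 7.85
eef_pos: [477.9, -148.3, 235.3]
tcp_rot: [-3.138, -0.001, 1.142]
contact_force: [0.5, -0.3, -0.6]
opening: 1.0
grasp_force: 0.0
```

Call:
step_arm([
  [[0,0,0],[1,-0.21,0],1],
  [[0,0,0],[1,-0.21,0],1],
  [[0,0,0],[1,-0.21,0],1],
  [[0,0,0],[1,-0.21,0],1],
  [[0,0,0],[1,-0.21,0],1],
])

```text
clock: 8.35
eef_pos: [524.3, 50.1, 235.6]
tcp_rot: [-3.14, -0.0, 1.142]
contact_force: [0.0, -1.3, 0.2]
opening: 1.002
grasp_force: 0.0
```

Call:
step_arm([
  [[0.01,0,-0.55],[0.42,-0.09,0.2],1],
  [[0.01,0,-0.55],[0.42,-0.09,0.2],1],
  [[0.01,0,-0.55],[0.42,-0.09,0.2],1],
  [[0.01,0,-0.55],[0.42,-0.09,0.2],1],
])

```text
clock: 8.75
eef_pos: [542.0, 129.6, 195.0]
tcp_rot: [-3.13, -0.0, 1.574]
contact_force: [0.0, 0.3, -0.0]
opening: 1.002
grasp_force: 0.0
```

```bash
python3 - <<'E'
from h import *
from scipy.optimize import least_squares
plan([546,128,90],down(np.pi/2))
# crown from start pictures: mask vs. model contour
s=cv2.imread('pics/side0.png');t=cv2.imread('pics/top0.png')
def mask(im,x,y,w,h):
    hsv=cv2.cvtColor(im,cv2.COLOR_BGR2HSV);m=((hsv[...,0]>10)&(hsv[...,0]<30)&(hsv[...,1]>90)&(hsv[...,2]>50)).astype(np.uint8)
    o=np.zeros_like(m);o[y:y+h,x:x+w]=m[y:y+h,x:x+w];return o
M={'top':mask(t,235,180,50,50),'side':mask(s,270,185,45,35)}
a=np.linspace(0,2*np.pi,60,endpoint=False)
def box(cam,X):
    P=np.vstack([proj(cam,np.c_[X[0]+r_*np.cos(a),X[1]+r_*np.sin(a),np.full(60,z)]) for r_,z in((30,30),(30,50),(26,56))])
    return np.r_[P.min(0),P.max(0)]
for cam in M:
    ys,xs=np.nonzero(M[cam]);b=np.array([xs.min()-.5,ys.min()-.5,xs.max()+.5,ys.max()+.5])
    q=least_squares(lambda p:(box(cam,p)-b),[546,128]);print(cam,q.x,np.round(q.fun,1))
E
```

```text
clock 8.75 tcp [542.  129.6 195. ] [-3.13  -0.     1.574] J [0.23 0.29 1.81 0.   1.05 0.23] F [ 0.   0.3 -0. ]
turn [-0.015 -0.     0.004] shift [-0.008  0.026  0.525]
top [545.94628723 129.77609304] [-0.4 -0.1  0.4  0.1]
side [548.01490433 129.8031361 ] [ 0.1 -0.4 -0.1  0.4]
```

Call:
step_arm([
  [[-0.012,0,0],[0,0.025,0.5],1],
  [[-0.012,0,0],[0,0.025,0.5],1],
  [[-0.012,0,0],[0,0.025,0.5],1],
  [[-0.012,0,0],[0,0.025,0.7],1],
  [[-0.012,0,0],[0,0.025,0.87],1],
  [[-0.012,0,0],[0,0.025,0.87],1],
])

```text
clock: 9.35
eef_pos: [544.7, 128.7, 21.5]
tcp_rot: [-3.138, -0.0, 1.567]
contact_force: [-0.7, 0.1, 0.0]
opening: 0.997
grasp_force: 0.0
```

Call:
step_arm([
  [[0,0,0],[0,0,0],-1],
  [[0,0,0],[0,0,0],-1],
  [[0,0,0],[0,0,0],-1],
  [[0,0,0],[0,0,0],-1],
  [[0,0,0],[0,0,0],-1],
], squeeze=50)

```text
clock: 9.85
eef_pos: [548.7, 130.2, 26.3]
tcp_rot: [3.136, -0.002, 1.57]
contact_force: [-0.6, -1.3, 5.4]
opening: 0.68
grasp_force: 52.7
```

Call:
step_arm([
  [[0,0,0],[0,0,-0.1],-1],
  [[0,0,0],[0,0,-0.25],-1],
  [[0,0,0],[0,0,-0.5],-1],
  [[0,0,0],[0,0,-0.75],-1],
  [[0,0,0],[0,0,-0.9],-1],
  [[0,0,0],[0,0,-0.9],-1],
  [[0,0,0],[0,0,-0.9],-1],
])

```text
clock: 10.55
eef_pos: [547.0, 129.9, 205.4]
tcp_rot: [3.136, -0.002, 1.57]
contact_force: [-0.5, -0.5, -1.7]
opening: 0.683
grasp_force: 54.5
```

```bash
python3 - <<'E'
from h import *
from scipy.optimize import least_squares
# lens refine: black lens disc & white ring in start pictures (top)
t=cv2.imread('pics/top0.png');g=cv2.cvtColor(t,cv2.COLOR_BGR2GRAY)
# model render fit in both views: foot disc dark r45 (z 0..h), ring white disc r Rr, lens dark r Rl
s=cv2.imread('pics/side0.png');G={'top':g.astype(float),'side':cv2.cvtColor(s,cv2.COLOR_BGR2GRAY).astype(float)}
W={'top':(355,157,52,50),'side':(360,228,44,48)}
K=4;a=np.linspace(0,2*np.pi,72,endpoint=False)
def frame(y):
    n=np.array([.5*np.cos(y),.5*np.sin(y),np.sqrt(.75)]);u=np.cross([0,0,1],n);u/=np.linalg.norm(u);return n,u,np.cross(n,u)
def circ(c,u,v,r_):return c+r_*(np.outer(np.cos(a),u)+np.outer(np.sin(a),v))
def layers(p):
    fx,fy,lx,ly,lz,y,Rr,Rl,hl,fz=p;n,u,v=frame(y);L=np.array([lx,ly,lz]);F=np.array([fx,fy,0]);ex,ey=np.eye(3)[:2]
    return [np.vstack([circ(F,ex,ey,45),circ(F+[0,0,fz],ex,ey,45)]),np.vstack([circ(L,u,v,30),circ(L-hl*n,u,v,30)]),circ(L,u,v,Rr),circ(L,u,v,Rl),circ(L,u,v,Rl*.55)]
def res(p,full=False):
    out=[]
    for cam,(x,y,w,h) in W.items():
        I=G[cam][y:y+h,x:x+w];cols=[np.ones((h,w))];occ=[]
        for P in layers(p):
            q=(proj(cam,P)-[x,y]+.5)*K
            m=np.zeros((h*K,w*K),np.uint8);cv2.fillConvexPoly(m,cv2.convexHull((q*16).astype(np.int32)),255,shift=4)
            m=cv2.GaussianBlur(m.astype(np.float32)/255,(0,0),K*.5);m=cv2.resize(m,(w,h),interpolation=cv2.INTER_AREA)
            cols=[c*(1-m) for c in cols]+[m]
        A=np.stack([c.ravel() for c in cols],1);k=np.linalg.lstsq(A,I.ravel(),rcond=None)[0];out.append(A@k-I.ravel())
    return np.concatenate(out)
best=[]
from scipy.optimize import minimize
for y0 in(2.2,2.6,3.0,3.4):
    p0=np.array([609,-221,602,-216,69,y0,24,11,35,10.]);
    q=minimize(lambda p:np.mean(res(p)**2)+((p[9]-10)/8)**2+((p[4]+15-85)/1.5)**2,p0,method='Nelder-Mead',options=dict(maxiter=900,initial_simplex=np.vstack([p0]+[p0+d for d in np.diag([4,4,4,4,3,.3,3,2,6,3.])])))
    print(y0,round(q.fun,1),np.round(q.x,2))
E
```

```text
Traceback (most recent call last):
  File "h.py", line 11, in proj
    c=imaging.calibration(cam);K=np.array([[c['fx'],0,c['cx']],[0,c['fy'],c['cy']],[0,0,1]])
ValueError: time passes only in moves, steps and waits
```

```bash
sed -i '3a import functools\ncal=functools.lru_cache(None)(imaging.calibration)' h.py; sed -i 's/c=imaging.calibration(cam)/c=cal(cam)/' h.py
cat > fit.py <<'E'
from h import *
from scipy.optimize import minimize
s=cv2.imread('pics/side0.png');t=cv2.imread('pics/top0.png')
G={c:cv2.cvtColor(i,cv2.COLOR_BGR2GRAY).astype(float) for c,i in(('top',t),('side',s))}
W={'top':(355,157,52,50),'side':(360,228,44,48)}
K=4;a=np.linspace(0,2*np.pi,72,endpoint=False)
def frame(y):
    n=np.array([.5*np.cos(y),.5*np.sin(y),np.sqrt(.75)]);u=np.cross([0,0,1],n);u/=np.linalg.norm(u);return n,u,np.cross(n,u)
def circ(c,u,v,r_):return c+r_*(np.outer(np.cos(a),u)+np.outer(np.sin(a),v))
def layers(p):
    fx,fy,lx,ly,lz,y,Rr,Rl,hl,fz=p;n,u,v=frame(y);L=np.array([lx,ly,lz]);F=np.array([fx,fy,0]);ex,ey=np.eye(3)[:2]
    return [np.vstack([circ(F,ex,ey,45),circ(F+[0,0,fz],ex,ey,45)]),np.vstack([circ(L,u,v,30),circ(L-hl*n,u,v,30)]),circ(L,u,v,Rr),circ(L,u,v,Rl),circ(L,u,v,Rl*.55)]
def res(p):
    out=[]
    for cam,(x,y,w,h) in W.items():
        cols=[np.ones((h,w))]
        for P in layers(p):
            q=(proj(cam,P)-[x,y]+.5)*K;m=np.zeros((h*K,w*K),np.uint8)
            cv2.fillConvexPoly(m,cv2.convexHull((q*16).astype(np.int32)),255,shift=4)
            m=cv2.resize(cv2.GaussianBlur(m.astype(np.float32)/255,(0,0),K*.5),(w,h),interpolation=cv2.INTER_AREA)
            cols=[c*(1-m) for c in cols]+[m]
        A=np.stack([c.ravel() for c in cols],1);I=G[cam][y:y+h,x:x+w].ravel();out.append(A@np.linalg.lstsq(A,I,rcond=None)[0]-I)
    return np.concatenate(out)
D=np.diag([4,4,4,4,3,.3,3,2,6,3.])
for y0 in(2.2,2.6,3.0,3.4):
    p0=np.array([609,-221,602,-216,69,y0,24,11,35,10.])
    q=minimize(lambda p:np.mean(res(p)**2)+((p[9]-10)/8)**2+((p[4]+15-85)/1.5)**2,p0,method='Nelder-Mead',options=dict(maxiter=900,initial_simplex=np.vstack([p0]+[p0+d for d in D])))
    print(y0,round(q.fun,1),np.round(q.x,2),flush=True)
E
timeout 200 python3 fit.py
```

```text
2.2 178.7 [ 610.54 -220.57  601.44 -215.07   66.95    2.5    27.51   14.87   30.27
    3.36]
2.6 179.8 [ 610.55 -220.45  601.35 -214.97   67.07    2.5    27.61   15.     32.91
    3.92]
3.0 183.9 [ 610.56 -220.31  601.46 -214.99   67.21    2.53   27.72   14.88   35.03
    3.89]
3.4 188.3 [ 610.48 -220.46  601.33 -214.71   67.16    2.52   27.39   15.25   36.07
    4.99]
```

```bash
cat >> h.py <<'E'
n=np.array([.5*np.cos(2.55),.5*np.sin(2.55),.75**.5]);focus=np.array([601.5,-215,67.8])+120*n
c=np.cross([0,0,1],n);RT=R.from_rotvec(c/np.linalg.norm(c)*np.pi/6)*down(np.pi/2)
E
python3 - <<'E'
from h import *
print(focus,RT.apply([0,0,1]),n)
plan(focus+76*n,RT)
E
```

```text
[ 551.69678789 -181.53897696  171.72304845] [ 0.41502677 -0.27884186 -0.8660254 ] [-0.41502677  0.27884186  0.8660254 ]
clock 10.55 tcp [547.  129.9 205.4] [ 3.136e+00 -2.000e-03  1.570e+00] J [0.23 0.28 1.8  0.   1.06 0.23] F [-0.5 -0.5 -1.7]
turn [-0.547 -0.375 -0.003] shift [-1.451 -0.132 -0.165]
```

Call:
step_arm([
  [[0,0,0],[-0.15,-0.02,-0.03],-1],
  [[0,0,0],[-0.35,-0.03,-0.08],-1],
  [[0,0,0],[-0.55,-0.05,-0.12],-1],
  [[0,0,0],[-0.75,-0.07,-0.16],-1],
  [[0,0,0],[-0.9,-0.1,-0.165],-1],
  [[0,0,0],[-0.9,-0.1,-0.165],-1],
])

```text
clock: 11.15
eef_pos: [524.7, -53.2, 235.0]
tcp_rot: [-3.141, -0.001, 1.567]
contact_force: [-0.1, 0.7, -1.3]
opening: 0.686
grasp_force: 54.4
```

Call:
step_arm([
  [[-0.1,-0.07,0],[-0.1,0,0],-1],
  [[-0.2,-0.14,0],[-0.25,-0.01,0],-1],
  [[-0.3,-0.21,0],[-0.4,-0.02,0],-1],
  [[-0.4,-0.275,0],[-0.55,-0.03,0],-1],
  [[-0.5,-0.34,0],[-0.55,-0.03,0],-1],
  [[-0.547,-0.375,0],[-0.55,-0.03,0],-1],
  [[-0.547,-0.375,0],[-0.55,-0.03,0],-1],
])

```text
clock: 11.85
eef_pos: [518.0, -159.2, 233.6]
tcp_rot: [2.701, 0.283, 1.507]
contact_force: [-0.1, 0.5, -1.6]
opening: 0.684
grasp_force: 54.4
```

```bash
python3 - <<'E'
from h import *
plan(focus-4*n,RT)
E
```

```text
clock 11.85 tcp [ 518.  -159.2  233.6] [2.701 0.283 1.507] J [-0.17  0.02  2.16 -0.43  0.52  0.15] F [-0.1  0.5 -1.6]
turn [-0.008  0.     0.001] shift [-0.01   0.02   0.389]
```

Call:
step_arm([
  [[-0.005,0,0],[-0.005,0.01,0.1],-1],
  [[-0.005,0,0],[-0.01,0.02,0.2],-1],
  [[-0.005,0,0],[-0.01,0.02,0.3],-1],
  [[-0.005,0,0],[-0.01,0.02,0.39],-1],
  [[-0.005,0,0],[-0.01,0.02,0.39],-1],
  [[-0.005,0,0],[-0.01,0.02,0.39],-1],
])

```text
clock: 12.45
eef_pos: [555.8, -183.5, 169.8]
tcp_rot: [2.696, 0.283, 1.506]
contact_force: [0.6, 0.1, -0.7]
opening: 0.687
grasp_force: 54.5
```

```bash
python3 - <<'E'
from h import *
plan(focus-4*n,RT)
o=[]
for cam,(x,y) in (('top',(340,150)),('side',(335,180))):
    im=imaging.grab_frame(cam);k=5
    print(cam,[(np.round(d['xy']),round(d['conf'],2)) for d in imaging.mark_of(cam,'brass_crown')],[(d['xy'],d['conf']) for d in imaging.mark_of(cam,'focus')],proj(cam,focus))
    cr=cv2.resize(im[y:y+90,x:x+76],None,fx=k,fy=k,interpolation=cv2.INTER_CUBIC)
    u,v=np.cross(n,[0,0,1]),0;u=u/np.linalg.norm(u);v=np.cross(n,u);a=np.linspace(0,6.283,60)
    for rr,h,col in((30,0,(255,0,0)),(30,20,(0,255,0)),(26,26,(0,255,255))):
        P=proj(cam,focus+h*n+rr*(np.outer(np.cos(a),u)+np.outer(np.sin(a),v)))
        cv2.polylines(cr,[((P-[x,y]+.5)*k).astype(np.int32)],True,col,1)
    o.append(cr)
cv2.imwrite('pics/c4.png',np.hstack(o)[...,::-1])
E
```

```text
clock 12.45 tcp [ 555.8 -183.5  169.8] [2.696 0.283 1.506] J [-0.21  0.19  2.15 -0.55  0.36  0.26] F [ 0.6  0.1 -0.7]
turn [-0.002  0.001 -0.   ] shift [ 0.006 -0.014  0.   ]
top [(array([328., 165.]), 0.98), (array([255., 288.]), 0.81), (array([374., 195.]), 0.57), (array([336., 229.]), 0.56)] [([177.3, 216.0], 0.63), ([375.3, 195.7], 0.54)] [[374.91275531 195.37282134]]
side [(array([364., 220.]), 0.77), (array([318., 251.]), 0.63), (array([354., 224.]), 0.57), (array([227., 237.]), 0.56)] [] [[362.28936117 220.08485255]]
```

View pics/c4.png

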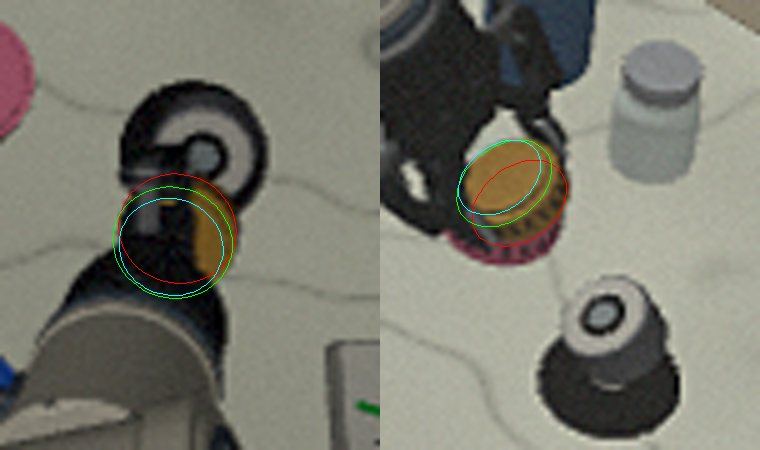

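In both views the crown's cap and skirt coincide with the predicted outlines (top ~(375,195), side ~(362,220)), and the camera and other things stand clear. Settle, then hand in.

Call:
step_arm([
  [[0,0,0],[0,0,0],-1],
  [[0,0,0],[0,0,0],-1],
  [[0,0,0],[0,0,0],-1],
  [[0,0,0],[0,0,0],-1],
  [[0,0,0],[0,0,0],-1],
])

```text
clock: 13.25
eef_pos: [555.9, -183.6, 170.3]
tcp_rot: [2.694, 0.283, 1.505]
contact_force: [1.0, 0.2, -1.1]
opening: 0.685
grasp_force: 54.5
```

```bash
python3 -c "
from h import *
plan(focus-4*n,RT);print(r.sign_off())"
```

```text
clock 13.25 tcp [ 555.9 -183.6  170.3] [2.694 0.283 1.505] J [-0.21  0.19  2.15 -0.55  0.36  0.27] F [ 1.   0.2 -1.1]
turn [ 0.001  0.001 -0.001] shift [ 0.007 -0.016  0.002]
the job is handed in; nothing more can be done
None
```

I handed the job in at about 13 s with the dial at the green mark and the brass crown held steady about 120 mm in front of the lens, both checked in the camera pictures; no verdict came back.

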